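# Seat the gasketed lid of the airtight tub

### The arm

A 7-joint arm with a two-finger parallel gripper is mounted at the origin on the work surface. World frame = base frame: x ahead of the robot, y to its left, z up, the work surface at z = 0. Lengths are in mm, angles in rad, forces in N, time in s.
With the tool pointing down it reaches from about 350 to 900 mm from the base axis. Payload 7.2 kg.
Tool frame: the origin (TCP) lies at the centre of the arm's flange, where the gripper is bolted on; the fingertips stand ctrl.finger_overhang ahead of it and the grasp point (between the pads) lies 163 mm ahead of it (ctrl.finger_overhang is the distance from the TCP to the fingertips, in mm); z points along the fingers, y is the line along which they close (so a half turn about z gives the same grasp; the last joint's range is limited). The gripper opens to 88 mm and grips with 3 to 60 N. Pads are 20 mm wide; open, the fingers measure 115 mm over their backs; the gripper's body (75 mm by 178 mm) begins 61 mm behind the grasp point.
Start: joints at [1.241, 0.411, -0.013, 1.596, 0.006, 1.134, -0.082], TCP at [161.748, -603.705, 404.653] pointing down, gripper open.
Joint ranges: [-2.95, 2.95], [-0.29, 1.99], [-1.47, 1.44], [0.14, 2.54], [-1.03, 4.17], [0.13, 1.85], [-2.86, 2.86]. Speed limits (rad/s): [2.39, 2.39, 3.01, 3.01, 3.14, 3.14, 3.14].

### API

Orientations are given as a 3x3 rotation matrix whose columns are the frame's x, y, z axes.
In Python, from workcell import ctrl, optics gives the robot as it stands. The module is installed in compiled form; this text tells all that it offers.
- The arm moves only by the tool servo_tool, never from a script. Its argument "series" is a list of rows, each an object with "offset": the shift along the tool's x, y, z in mm, a list of three; "yaw": the turn about the tool's z in rad. In form: [{"offset": [x, y, z], "yaw": yaw}, ...]. A call has 1 to 8 rows; each row shifts and turns the commanded pose from where the row before left it, along the tool's axes as they then stand; what a row does not reach is not made up. A row lasts 1/12 s, in which the tool goes at most 41.7 mm and 7.16 degrees, less where a joint would pass 70% of its speed; a pose out of reach is approached as far as the arm can. A call with a gripper value outside its range is refused whole. "grip" is the finger opening in mm, from 0 to 87.8, set as the call begins (left out, the last holds). The fingers move at their own pace and stop on an object; "squeeze" is the grip in N (left out, the last holds). Time passes only in rows, so rows that do not move let the fingers close. It gives the time, the measured TCP pose, the force, the opening and the grip force at its end, in the units of the state.
- ctrl.sense(): the state, without advancing time (a new reading comes with each control period).
- optics.read_camera(name): name is "scene" or "top" or "wrist"; returns (picture, depth): 480x640x3 uint8, red, green, blue; 480x640 float32, mm along the optical axis (not along the pixel's ray), 0 where there is no reading.
- optics.calibration(name): a dict with "vfov" (degrees; the focal length in pixels is half the picture's height over the tangent of half this angle, whatever the lens; pixels are square), "cx", "cy" (the principal point, pixels), "R" (3x3) and "t" (3): a world point X has camera coordinates R X + t; the wrist camera has in their place "hand_eye" (4x4, takes a point from camera to tool coordinates, whose origin is the TCP and whose axes are the flange's). Camera axes: x right, y down, z forward; pixel columns grow to the right and rows downward; lengths in mm; the calibration is good to about 2 mm. The wrist camera is an equidistant fisheye: a pixel r from the principal point sees the ray r / f radians off the axis. A picture is of the moment at which its call begins: read the wrist's pose just before it. calibration takes no time and is no camera call.
- ctrl.job_done(): hands the job in; it is judged then, once.
The state is a dict: "time": time; "joints": joint angles; "qvel": joint speeds; "effort": joint torques, N m; "ee_pos": TCP position; "eef_rot": TCP orientation; "force": force on the tool from outside, world axes, zero at the start; "torque": the same for the moment, N m; "grip_width": opening from 0.0 (shut) to 1.0 (fully open); "grasp_force": force on a finger pad.
Only numpy, scipy, OpenCV 4.12 (cv2) and the standard library are available. Lean on these libraries where they do the work, as an engineer would, in place of code of your own. Each camera call takes 0.05 s, during which the arm holds its last target. There are 200 camera calls.

### The job

The lid of the rectangular airtight tub is not sealed yet: one short side of its rim is seated, the other three sides still stand up and show the dark gasket. Press these three sides down until each is fully home, flush with the seated one, and let go. Leave the round canister where it stands.

Things in the scene. Friction and masses are not known exactly. Their poses are not given: they have to be found in the camera images.
- rim_left_top (a point): Centre of the top face of the long rim plate (180 x 34 mm, 12 mm thick) of the rectangular tub's lid. It only slides straight down, never tilts; takes about 6 N to move, stays where it is left, stops hard when seated, this point then 90 mm above the shelf; starts 9 to 14 mm higher. Press near this point from above, 10 to 20 N. z up; x along the tub's length, away from the seated side.
- rim_right_top (a point): Centre of the top face of the other long rim plate (180 x 34 mm, 12 mm thick) of the rectangular tub's lid. It only slides straight down, never tilts; takes about 6 N to move, stays where it is left, stops hard when seated, this point then 90 mm above the shelf; starts 9 to 14 mm higher. Press near this point from above, 10 to 20 N. White tub, grey lid, 180 x 130 mm, fixed.
- rim_end_top (a point): Centre of the top face of the short rim plate (34 x 59 mm, 12 mm thick) of the rectangular tub's lid. It only slides straight down, never tilts; takes about 6 N to move, stays where it is left, stops hard when seated, this point then 90 mm above the shelf; starts 9 to 14 mm higher. Press near this point from above, 10 to 20 N. The lid's middle panel is sunk 4 mm below the seated rim.
- canister_center (a point): Centre, half-way up, of the round white canister with a grey lid, 100 mm across and 93 mm tall (this point 45 mm above the shelf), already sealed, loose, 0.35 to 0.7 kg: a bystander, not to be shifted. z points up.
Things that resemble listed ones, but are neither listed nor needed, are in the scene too. What is shaped like the part that bears rim_left_top but purple or turquoise is not meant.

How it is judged:
By the outcome, as a careful person would: the job done as asked, in the order asked, and still so for the second after the job is handed in, with the robot touching nothing.
It also fails if it takes over 35 s, if anything falls off the work surface, if the arm or the gripper's body presses on something with over 40 N, if the wrist force passes 120 N, or if a joint passes its speed limit or range.

## Working session

There is one attempt and no reset: what is moved stays moved. The work goes in short steps, Python scripts to look and compute and a tool call to move; the robot and the scene stay as the last step left them, time stands still between calls to the robot, and variables do not carry over. Pictures are saved under pics/ and viewed, at most 10 in all, crops included, and the job is handed in when it is done.

Besides the shell and the picture viewer there is one more tool, called after "Call:" as name(argument=value, ...) on one line, values as JSON. servo_tool: Moves the arm, as the interface text tells. Its arguments: {"type":"object","properties":{"series":{"type":"array","items":{"type":"object","properties":{"offset":{"type":"array","items":{"type":"number"}},"yaw":{"type":"number"}}}},"grip":{"type":"number"},"squeeze":{"type":"number"}},"required":["series"]}

```bash
mkdir -p pics
python3 - <<'E'
from workcell import ctrl, optics
import cv2, numpy as np
for n in ["scene","top"]:
    p,d=optics.read_camera(n); cv2.imwrite(f"pics/{n}.png",p[:,:,::-1]); np.save(n+"_d.npy",d)
    print(n,{k:np.round(v,3).tolist() for k,v in optics.calibration(n).items()})
s=ctrl.sense(); print(s["time"],s["ee_pos"],np.round(s["eef_rot"],3),s["grip_width"],ctrl.finger_overhang)
E
```

```text
scene {'vfov': 46.566, 'cx': 321.521, 'cy': 232.026, 'R': [[-0.627, 0.778, 0.02], [0.491, 0.416, -0.765], [-0.604, -0.47, -0.643]], 't': [296.601, -168.429, 1276.71]}
top {'vfov': 46.567, 'cx': 327.205, 'cy': 232.747, 'R': [[-0.008, -1.0, -0.004], [-0.99, 0.008, -0.138], [0.138, 0.002, -0.99]], 't': [-5.87, 473.785, 1065.094]}
0.1 [ 161.6896767  -603.52689013  403.90947539] [[ 0.966  0.259 -0.   ]
 [ 0.259 -0.966  0.001]
 [-0.    -0.001 -1.   ]] 0.9962475628523603 182.0
```

View pics/top.png

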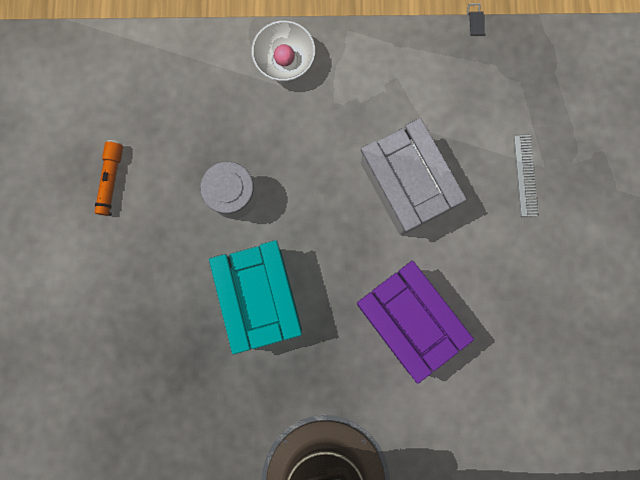

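View pics/scene.png

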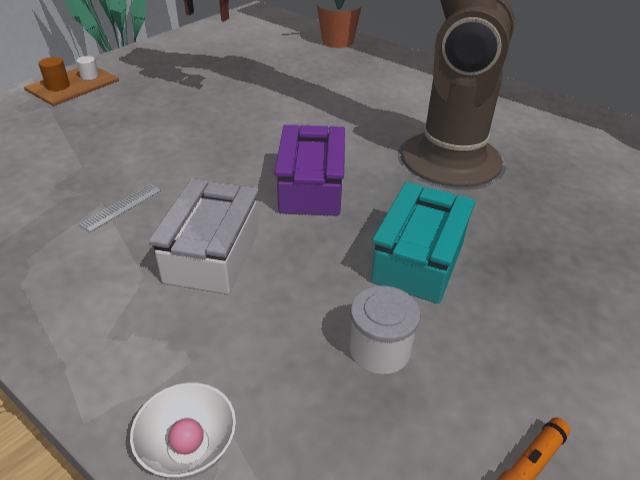

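The top view shows the grey tub centred near (413,177), with its long sides from about (362,150)–(403,233) and (420,120)–(465,200). The canister is at (227,188). The purple and turquoise tubs at (415,320) and (255,297) are decoys. Next I measure the tub from the top depth.

Run:
```python
from workcell import optics
import cv2, numpy as np
d=np.load("top_d.npy"); c=optics.calibration("top"); f=240/np.tan(np.radians(c["vfov"]/2))
v,u=np.mgrid[0:480,0:640]
P=np.stack([(u-c["cx"])/f*d,(v-c["cy"])/f*d,d],-1); W=(P-c["t"])@c["R"]
m=(u>345)&(u<480)&(v>105)&(v<245)&(W[...,2]>80)&(d>0)
Q=W[m]; r=cv2.minAreaRect(Q[:,:2].astype(np.float32)); print(r, cv2.boxPoints(r).round(1).tolist())
b=cv2.boxPoints(r); e1,e2=b[1]-b[0],b[2]-b[1]; L=e1 if np.linalg.norm(e1)>np.linalg.norm(e2) else e2
L=L/np.linalg.norm(L)
if L[0]<0: L=-L
N=np.array([-L[1],L[0]]); q=(Q[:,:2]-np.array(r[0]))
a=q@L; n=q@N; print("L",L,"N",N)
for A in range(-80,81,20):
    print(A,[ (round(float(np.median(Q[k,2])),1) if (k:=(abs(a-A)<8)&(abs(n-B)<5)).sum() else None) for B in range(-60,61,12)])
for p,q_ in [((345,105),(480,245))]:
    img=cv2.imread("pics/top.png")[105:245,345:480]; cv2.imwrite("pics/crop.png",cv2.resize(img,None,fx=4,fy=4,interpolation=cv2.INTER_CUBIC))
k=(W[...,2]<15)&(d>0); print("shelf",np.median(W[k][:,2]))
```

```text
((576.01220703125, -171.7041015625), (180.98834228515625, 131.28973388671875), 27.063249588012695) [[465.6000061035156, -154.39999389648438], [525.2999877929688, -271.29998779296875], [686.5, -189.0], [626.7000122070312, -72.0999984741211]]
L [0.8905049 0.4549737] N [-0.4549737  0.8905049]
-80 [102.2, 101.4, 101.6, 101.8, 100.7, 101.0, 100.8, 100.3, 102.2, 101.1, 100.9]
-60 [101.8, 102.8, 102.0, 99.6, 100.0, 100.1, 100.0, 100.2, 100.8, 102.1, 101.8]
-40 [102.2, 102.5, 101.9, 87.1, 86.3, 86.9, 87.0, 86.7, 101.6, 102.1, 101.1]
-20 [101.9, 102.9, 101.6, 86.6, 87.3, 87.1, 87.2, 86.8, 101.3, 101.5, 100.8]
0 [102.9, 101.8, 102.4, 87.1, 86.7, 86.5, 86.6, 86.5, 101.3, 101.3, 101.1]
20 [102.0, 102.0, 102.0, 86.6, 86.7, 87.3, 86.8, 87.4, 101.6, 101.4, 101.7]
40 [102.4, 102.5, 101.9, 86.6, 86.8, 87.0, 87.3, 86.5, 101.4, 102.2, 101.7]
60 [101.8, 102.5, 101.5, 89.7, 89.8, 89.9, 90.2, 90.4, 101.5, 101.1, 101.0]
80 [101.7, 102.0, 101.2, 90.0, 90.2, 90.6, 90.7, 90.9, 101.1, 102.2, 101.2]
shelf 0.6147938700050875
```

View pics/crop.png

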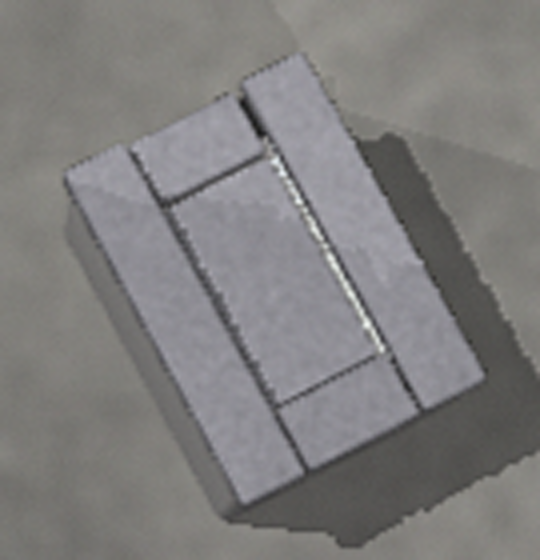

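The crop shows the far short side (275,110 in image → −a… ) needs confirming: by depth the end at a=+73 is at 90 mm, so it is the seated one. The near end and both long sides stand at about 100–102 mm. I'll close the fingers, turn 12° so that tool x lies along the tub, and go over the near end plate first.

Call:
servo_tool(series=[{"offset": [0,0,0],"yaw": -0.105},{"offset": [0,0,0],"yaw": -0.105},{"offset": [30,-12,0],"yaw": 0},{"offset": [35,-14,5],"yaw": 0},{"offset": [35,-14,5],"yaw": 0},{"offset": [35,-14,5],"yaw": 0},{"offset": [35,-14,5],"yaw": 0},{"offset": [35,-14,5],"yaw": 0}], grip=0)

```text
time: 0.77
ee_pos: [307.8, -435.9, 379.2]
eef_rot: [[0.891, 0.454, -0.0], [0.454, -0.891, 0.0], [-0.0, -0.0, -1.0]]
force: [0.7, 0.1, 0.4]
grip_width: 0.432
grasp_force: 0.0
```

Call:
servo_tool(series=[{"offset": [35,-14,5],"yaw": 0},{"offset": [35,-14,5],"yaw": 0},{"offset": [35,-14,5],"yaw": 0},{"offset": [35,-14,5],"yaw": 0},{"offset": [35,-14,5],"yaw": 0},{"offset": [35,-14,5],"yaw": 0},{"offset": [35,-14,0],"yaw": 0},{"offset": [0,0,0],"yaw": 0}])

```text
time: 1.43
ee_pos: [485.1, -231.9, 349.4]
eef_rot: [[0.886, 0.463, 0.002], [0.463, -0.886, 0.004], [0.004, -0.002, -1.0]]
force: [-0.2, 0.0, 0.4]
grip_width: 0.008
grasp_force: 0.0
```

```bash
cat > h.py <<'E'
from workcell import ctrl, optics
import numpy as np
L=np.array([.8905,.4550]);N=np.array([-.4550,.8905]);C=np.array([576,-171.7])
def rep():
    s=ctrl.sense(); q=s["ee_pos"][:2]-C
    print("t",s["time"],"a,n",(q@L).round(1),(q@N).round(1),"tip z",round(s["ee_pos"][2]-182,2),"F",s["force"].round(1),"w",s["grip_width"],"\n",s["eef_rot"].round(3))
E
python3 -c "
from h import *;rep()"
```

```text
t 1.4333 a,n -108.3 -12.2 tip z 167.36 F [-0.2  0.   0.4] w 0.008366403877171302 
 [[ 0.886  0.463  0.002]
 [ 0.463 -0.886  0.004]
 [ 0.004 -0.002 -1.   ]]
```

Call:
servo_tool(series=[{"offset": [18,-6,15],"yaw": 0},{"offset": [17,-6,20],"yaw": 0},{"offset": [0,0,15],"yaw": 0},{"offset": [0,0,5],"yaw": 0},{"offset": [0,0,0],"yaw": 0},{"offset": [0,0,0],"yaw": 0}])

```text
time: 1.93
ee_pos: [506.2, -212.9, 294.8]
eef_rot: [[0.891, 0.454, -0.001], [0.454, -0.891, -0.0], [-0.001, -0.0, -1.0]]
force: [-0.3, -0.0, -0.5]
grip_width: 0.005
grasp_force: 0.0
```

```bash
python3 -c "
from h import *;rep()"
```

```text
t 1.9333 a,n -81.0 -5.0 tip z 112.81 F [-0.3 -0.  -0.5] w 0.005141300587808146 
 [[ 0.891  0.454 -0.001]
 [ 0.454 -0.891 -0.   ]
 [-0.001 -0.    -1.   ]]
```

Call:
servo_tool(series=[{"offset": [8,-5,0],"yaw": 0},{"offset": [0,0,5],"yaw": 0},{"offset": [0,0,5],"yaw": 0},{"offset": [0,0,4],"yaw": 0},{"offset": [0,0,3],"yaw": 0},{"offset": [0,0,2],"yaw": 0},{"offset": [0,0,1],"yaw": 0},{"offset": [0,0,0],"yaw": 0}])

```text
time: 2.6
ee_pos: [511.6, -204.1, 274.8]
eef_rot: [[0.891, 0.454, 0.001], [0.454, -0.891, -0.0], [0.001, 0.0, -1.0]]
force: [0.4, 2.2, 2.2]
grip_width: 0.006
grasp_force: 1.2
```

```bash
python3 -c "
from h import *;rep()"
```

```text
t 2.6 a,n -72.1 0.4 tip z 92.76 F [0.4 2.2 2.2] w 0.006323403128029625 
 [[ 0.891  0.454  0.001]
 [ 0.454 -0.891 -0.   ]
 [ 0.001  0.    -1.   ]]
```

Call:
servo_tool(series=[{"offset": [0,0,1],"yaw": 0},{"offset": [0,0,1],"yaw": 0},{"offset": [0,0,1],"yaw": 0},{"offset": [0,0,0],"yaw": 0}])

```text
time: 2.93
ee_pos: [511.6, -204.1, 272.3]
eef_rot: [[0.891, 0.454, 0.001], [0.454, -0.891, -0.0], [0.001, 0.001, -1.0]]
force: [-2.2, 1.4, 8.0]
grip_width: 0.006
grasp_force: 4.2
```

Call:
servo_tool(series=[{"offset": [0,0,0.5],"yaw": 0},{"offset": [0,0,0.5],"yaw": 0},{"offset": [0,0,0],"yaw": 0}])

```text
time: 3.18
ee_pos: [511.6, -204.0, 272.3]
eef_rot: [[0.891, 0.454, 0.001], [0.454, -0.891, -0.001], [0.001, 0.001, -1.0]]
force: [-4.4, 2.8, 17.4]
grip_width: 0.008
grasp_force: 8.7
```

The end plate has hit its hard stop: z stays at 272.3 at 17 N. Next is the long plate at n=+48.

Call:
servo_tool(series=[{"offset": [0,0,-15],"yaw": 0},{"offset": [0,0,-15],"yaw": 0},{"offset": [24,-16,-3],"yaw": 0},{"offset": [24,-16,0],"yaw": 0},{"offset": [24,-16,0],"yaw": 0},{"offset": [0,0,10],"yaw": 0},{"offset": [0,0,0],"yaw": 0},{"offset": [0,0,0],"yaw": 0}])

```text
time: 3.85
ee_pos: [553.1, -129.2, 292.8]
eef_rot: [[0.891, 0.455, -0.002], [0.455, -0.891, -0.0], [-0.002, -0.001, -1.0]]
force: [0.2, 0.4, 0.1]
grip_width: 0.008
grasp_force: 0.0
```

```bash
python3 -c "
from h import *;rep()"
```

```text
t 3.85 a,n -1.1 48.3 tip z 110.76 F [0.2 0.4 0.1] w 0.008118411390609771 
 [[ 0.891  0.455 -0.002]
 [ 0.455 -0.891 -0.   ]
 [-0.002 -0.001 -1.   ]]
```

Call:
servo_tool(series=[{"offset": [1,0,5],"yaw": 0},{"offset": [0,0,4],"yaw": 0},{"offset": [0,0,4],"yaw": 0},{"offset": [0,0,3],"yaw": 0},{"offset": [0,0,3],"yaw": 0},{"offset": [0,0,1.5],"yaw": 0},{"offset": [0,0,0.5],"yaw": 0},{"offset": [0,0,0],"yaw": 0}])

```text
time: 4.52
ee_pos: [554.3, -129.3, 272.8]
eef_rot: [[0.891, 0.453, 0.0], [0.453, -0.891, -0.001], [-0.0, 0.001, -1.0]]
force: [-1.9, -1.4, 4.0]
grip_width: 0.004
grasp_force: 1.7
```

Call:
servo_tool(series=[{"offset": [0,0,0.5],"yaw": 0},{"offset": [0,0,0.5],"yaw": 0},{"offset": [0,0,0.5],"yaw": 0},{"offset": [0,0,0],"yaw": 0}])

```text
time: 4.85
ee_pos: [554.3, -129.2, 272.3]
eef_rot: [[0.891, 0.453, 0.0], [0.453, -0.891, -0.001], [-0.0, 0.001, -1.0]]
force: [-4.4, -2.1, 13.6]
grip_width: 0.003
grasp_force: 6.8
```

Same stop height (272.3) at 13.6 N; I'll add a little more force, then cross to the other long side.

Call:
servo_tool(series=[{"offset": [0,0,0.4],"yaw": 0},{"offset": [0,0,0],"yaw": 0}])

```text
time: 5.02
ee_pos: [554.3, -129.2, 272.3]
eef_rot: [[0.891, 0.453, 0.0], [0.453, -0.891, -0.002], [-0.0, 0.002, -1.0]]
force: [-6.2, -1.2, 16.7]
grip_width: 0.006
grasp_force: 8.4
```

Call:
servo_tool(series=[{"offset": [0,0,-15],"yaw": 0},{"offset": [0,0,-18],"yaw": 0},{"offset": [0,32,0],"yaw": 0},{"offset": [0,32,0],"yaw": 0},{"offset": [0,32,0],"yaw": 0},{"offset": [0,0,10],"yaw": 0},{"offset": [0,0,0],"yaw": 0},{"offset": [0,0,0],"yaw": 0}])

```text
time: 5.68
ee_pos: [597.6, -213.3, 292.6]
eef_rot: [[0.891, 0.454, -0.002], [0.454, -0.891, 0.001], [-0.001, -0.002, -1.0]]
force: [0.1, -0.1, 0.5]
grip_width: 0.001
grasp_force: 0.0
```

```bash
python3 -c "
from h import *;rep()"
```

```text
t 5.6833 a,n 0.3 -46.9 tip z 110.58 F [ 0.1 -0.1  0.5] w 0.0014609190865534783 
 [[ 0.891  0.454 -0.002]
 [ 0.454 -0.891  0.001]
 [-0.001 -0.002 -1.   ]]
```

Call:
servo_tool(series=[{"offset": [0,1,5],"yaw": 0},{"offset": [0,0,4],"yaw": 0},{"offset": [0,0,4],"yaw": 0},{"offset": [0,0,3],"yaw": 0},{"offset": [0,0,3],"yaw": 0},{"offset": [0,0,1.5],"yaw": 0},{"offset": [0,0,0.5],"yaw": 0},{"offset": [0,0,0],"yaw": 0}])

```text
time: 6.35
ee_pos: [598.7, -213.7, 273.1]
eef_rot: [[0.89, 0.455, 0.0], [0.455, -0.89, 0.0], [0.0, -0.0, -1.0]]
force: [-0.8, 1.2, 4.3]
grip_width: 0.01
grasp_force: 1.9
```

Call:
servo_tool(series=[{"offset": [0,0,0.5],"yaw": 0},{"offset": [0,0,0.5],"yaw": 0},{"offset": [0,0,0.5],"yaw": 0},{"offset": [0,0,0],"yaw": 0}])

```text
time: 6.68
ee_pos: [598.7, -213.7, 272.4]
eef_rot: [[0.89, 0.455, 0.0], [0.455, -0.89, 0.0], [0.0, -0.0, -1.0]]
force: [-3.2, 2.1, 10.3]
grip_width: 0.009
grasp_force: 5.3
```

Call:
servo_tool(series=[{"offset": [0,0,0.5],"yaw": 0},{"offset": [0,0,0.3],"yaw": 0},{"offset": [0,0,0],"yaw": 0}])

```text
time: 6.93
ee_pos: [598.7, -213.6, 272.3]
eef_rot: [[0.89, 0.455, 0.001], [0.455, -0.89, 0.0], [0.001, 0.0, -1.0]]
force: [-6.0, 2.6, 15.2]
grip_width: 0.002
grasp_force: 7.9
```

Call:
servo_tool(series=[{"offset": [0,0,-15],"yaw": 0},{"offset": [0,0,-30],"yaw": 0},{"offset": [-10,35,-30],"yaw": 0},{"offset": [-10,35,-10],"yaw": 0},{"offset": [-10,35,0],"yaw": 0},{"offset": [-10,35,0],"yaw": 0},{"offset": [-10,35,0],"yaw": 0},{"offset": [0,0,0],"yaw": 0}])

```text
time: 7.6
ee_pos: [630.9, -397.3, 350.6]
eef_rot: [[0.894, 0.447, -0.002], [0.447, -0.894, -0.005], [-0.004, 0.004, -1.0]]
force: [-1.5, -1.1, 0.3]
grip_width: 0.006
grasp_force: 0.0
```

Run:
```python
from h import *
import cv2
rep()
p,d=optics.read_camera("top"); cv2.imwrite("pics/top2.png",p[:,:,::-1])
c=optics.calibration("top"); f=240/np.tan(np.radians(c["vfov"]/2))
v,u=np.mgrid[0:480,0:640]
W=(np.stack([(u-c["cx"])/f*d,(v-c["cy"])/f*d,d],-1)-c["t"])@c["R"]
q=W[...,:2]-C; a=q@L; n=q@N; z=W[...,2]
for nm,A,B in [("left",0,48),("right",0,-48),("end",-73,0),("seated",73,0),("panel",0,0)]:
    k=(abs(a-A)<10)&(abs(n-B)<10)&(d>0); print(nm,k.sum(),np.median(z[k]).round(2),z[k].mean().round(2))
p,_=optics.read_camera("scene"); cv2.imwrite("pics/scene2.png",p[:,:,::-1])
```

```text
t 7.6 a,n -53.7 -225.9 tip z 168.58 F [-1.5 -1.1  0.3] w 0.006290509813546775 
 [[ 0.894  0.447 -0.002]
 [ 0.447 -0.894 -0.005]
 [-0.004  0.004 -1.   ]]
left 111 90.78 90.62
right 108 91.3 91.0
end 108 91.22 91.09
seated 104 90.96 90.98
panel 106 87.36 87.33
```

View pics/scene2.png

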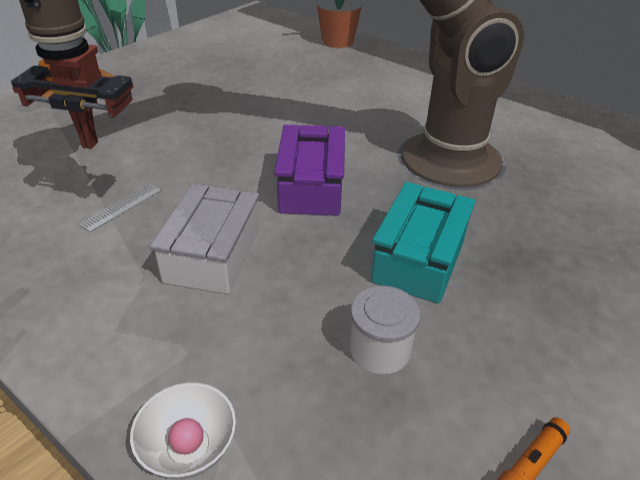

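The scene view shows the grey tub's lid flush at (205,225) with no gasket showing. The canister at (385,328) hasn't moved, and the arm is clear of everything.

```bash
python3 -c "
from workcell import ctrl
print(ctrl.job_done())"
```

```text
the job is handed in; nothing more can be done
None
```

The tub's three raised rim sides are pressed to their stops and measure flush with the seated side to within 0.4 mm; the canister is untouched, the arm is clear, and I handed the job in at about 8 s of the 35 s limit.

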